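# Load the centrifuge in balance

## Task

Load the centrifuge for a balanced run: stand the four sample bottles in the four cups of its rotor, one to a cup, with the two tall narrow-capped bottles opposite each other and the two squat wide-capped ones opposite each other. Keep the bottles upright and set each one down gently on the floor of its cup, not dropped. The small labelled jar has no partner, so leave it standing where it is.

Things in the scene. Friction and masses are not known exactly. Their poses are not given: they have to be found in the camera images.
- tall_0: One of two like: sample bottle, tall and narrow-capped, flat-bottomed: off-white plastic body 46 mm in diameter up to 62 mm, shoulder to a thin neck, grey ribbed screw cap 28 mm in diameter and 23 mm high at the top, 100 mm tall in all, 0.11 kg, rigid, closed. Origin: centre of its underside; z up its axis.
- tall_1: One of two like: sample bottle, tall and narrow-capped, flat-bottomed: off-white plastic body 46 mm in diameter up to 62 mm, shoulder to a thin neck, grey ribbed screw cap 28 mm in diameter and 23 mm high at the top, 100 mm tall in all, 0.11 kg, rigid, closed. Origin: centre of its underside; z up its axis.
- squat_0: One of two like: sample bottle, squat and wide-capped, flat-bottomed: off-white plastic body 46 mm in diameter up to 40 mm, then a short shoulder, grey ribbed screw cap 42 mm in diameter and 23 mm high on top, 72 mm tall in all, 0.09 kg. Rigid and closed. Origin: centre of its underside; z up its axis.
- squat_1: One of two like: sample bottle, squat and wide-capped, flat-bottomed: off-white plastic body 46 mm in diameter up to 40 mm, then a short shoulder, grey ribbed screw cap 42 mm in diameter and 23 mm high on top, 72 mm tall in all, 0.09 kg. Rigid and closed. Origin: centre of its underside; z up its axis.
- jar: Small white round screw jar with a paper label, 49 mm in diameter, 50 mm tall, single, among the bottles. Origin: centre of its underside. It is not one of the sample bottles.
- rotor: Centrifuge rotor, in the 250 mm wide bowl of the machine. Origin: on its upright axis, level with the cups' floors (105 mm above the bench). Cup centres are 82 mm from the axis. It turns about it with light friction (1 N sideways on a cup) and stays where left. Hub and arms are below the cup rims; the bowl's rim is 156 mm above the bench. The open lid stands fixed 150 mm behind the axis.
- cup_0: One of four like round steel cups at 90 degrees round the rotor, open upward, fixed to it. Origin: centre of its inner floor, where a bottle stands; z up, x away from the rotor axis. Rim 40 mm above that floor, 77 mm wide outside; mouth 66 mm, tapering to 54 mm at the floor, so it guides a bottle in. Takes either kind. Straight across from cup_2, beside cup_1 and cup_3.
- cup_1: One of four like round steel cups at 90 degrees round the rotor, open upward, fixed to it. Origin: centre of its inner floor, where a bottle stands; z up, x away from the rotor axis. Rim 40 mm above that floor, 77 mm wide outside; mouth 66 mm, tapering to 54 mm at the floor, so it guides a bottle in. Takes either kind. Straight across from cup_3, beside cup_0 and cup_2.
- cup_2: One of four like round steel cups at 90 degrees round the rotor, open upward, fixed to it. Origin: centre of its inner floor, where a bottle stands; z up, x away from the rotor axis. Rim 40 mm above that floor, 77 mm wide outside; mouth 66 mm, tapering to 54 mm at the floor, so it guides a bottle in. Takes either kind. Straight across from cup_0, beside cup_1 and cup_3.
- cup_3: One of four like round steel cups at 90 degrees round the rotor, open upward, fixed to it. Origin: centre of its inner floor, where a bottle stands; z up, x away from the rotor axis. Rim 40 mm above that floor, 77 mm wide outside; mouth 66 mm, tapering to 54 mm at the floor, so it guides a bottle in. Takes either kind. Straight across from cup_1, beside cup_0 and cup_2.
Mind the look-alikes: they are no part of the job. What is shaped like the squat_0 but brown, green or purple is not meant.

How it is judged:
At the end, for the whole second after the job is handed in: Every bottle stands upright (0.12 rad) in a cup, underside within 8 mm of the cup floor's level and axis within 10 mm of the cup's centre; the tall pair is in opposite cups, so is the squat pair (over 140 mm apart); all at rest and released; the jar stands within 20 mm of its start (((horizontal distance between tall_0 and cup_0 below 0.01 m and z of tall_0 in the frame of cup_0 between -0.008 and 0.008 m) or (horizontal distance between tall_0 and cup_1 below 0.01 m and z of tall_0 in the frame of cup_1 between -0.008 and 0.008 m) or (horizontal distance between tall_0 and cup_2 below 0.01 m and z of tall_0 in the frame of cup_2 between -0.008 and 0.008 m) or (horizontal distance between tall_0 and cup_3 below 0.01 m and z of tall_0 in the frame of cup_3 between -0.008 and 0.008 m)) and ((horizontal distance between tall_1 and cup_0 below 0.01 m and z of tall_1 in the frame of cup_0 between -0.008 and 0.008 m) or (horizontal distance between tall_1 and cup_1 below 0.01 m and z of tall_1 in the frame of cup_1 between -0.008 and 0.008 m) or (horizontal distance between tall_1 and cup_2 below 0.01 m and z of tall_1 in the frame of cup_2 between -0.008 and 0.008 m) or (horizontal distance between tall_1 and cup_3 below 0.01 m and z of tall_1 in the frame of cup_3 between -0.008 and 0.008 m)) and ((horizontal distance between squat_0 and cup_0 below 0.01 m and z of squat_0 in the frame of cup_0 between -0.008 and 0.008 m) or (horizontal distance between squat_0 and cup_1 below 0.01 m and z of squat_0 in the frame of cup_1 between -0.008 and 0.008 m) or (horizontal distance between squat_0 and cup_2 below 0.01 m and z of squat_0 in the frame of cup_2 between -0.008 and 0.008 m) or (horizontal distance between squat_0 and cup_3 below 0.01 m and z of squat_0 in the frame of cup_3 between -0.008 and 0.008 m)) and ((horizontal distance between squat_1 and cup_0 below 0.01 m and z of squat_1 in the frame of cup_0 between -0.008 and 0.008 m) or (horizontal distance between squat_1 and cup_1 below 0.01 m and z of squat_1 in the frame of cup_1 between -0.008 and 0.008 m) or (horizontal distance between squat_1 and cup_2 below 0.01 m and z of squat_1 in the frame of cup_2 between -0.008 and 0.008 m) or (horizontal distance between squat_1 and cup_3 below 0.01 m and z of squat_1 in the frame of cup_3 between -0.008 and 0.008 m)) and angle between each of tall_0, tall_1, squat_0, squat_1's own z axis and vertical below 0.12 rad and horizontal distance between tall_0 and tall_1 above 0.14 m and horizontal distance between squat_0 and squat_1 above 0.14 m and linear speed of each of tall_0, tall_1, squat_0, squat_1, cup_0 below 0.02 m/s and contact force between each of tall_0, tall_1, squat_0, squat_1 and the fingers below 0.1 N and distance of jar from where it was at the start of the episode below 0.02 m and angle between jar's own z axis and vertical below 0.1 rad); the robot touches nothing.
It fails at once if a sample bottle is tipped over (more than 0.6 rad from upright) (angle between any of tall_0, tall_1, squat_0, squat_1's own z axis and vertical above 0.6 rad).
It fails at once if a sample bottle is rammed into the rotor (contact force above 60 N) (contact force between any of tall_0, tall_1, squat_0, squat_1 and rotor above 60 N).
It fails at once if a sample bottle is dropped into the rotor (let go and falling faster than 0.6 m/s, as from about 20 mm) ((linear speed of tall_0 above 0.6 m/s and horizontal distance between tall_0 and rotor below 0.14 m and contact force between tall_0 and the fingers below 0.1 N) or (linear speed of tall_1 above 0.6 m/s and horizontal distance between tall_1 and rotor below 0.14 m and contact force between tall_1 and the fingers below 0.1 N) or (linear speed of squat_0 above 0.6 m/s and horizontal distance between squat_0 and rotor below 0.14 m and contact force between squat_0 and the fingers below 0.1 N) or (linear speed of squat_1 above 0.6 m/s and horizontal distance between squat_1 and rotor below 0.14 m and contact force between squat_1 and the fingers below 0.1 N)).
It fails at once if the jar is moved by more than 30 mm (distance of jar from where it was at the start of the episode above 0.03 m).
It also fails if it takes over 112 s, if anything falls off the work surface, if the arm or the gripper's body presses on something with over 40 N, if the wrist force passes 120 N, or if a joint passes its speed limit or range.

## Robot

A 7-joint arm with a two-finger parallel gripper is mounted at the origin on a cart in front of the work surface, level with it; the furniture and walls round the work are solid. World frame = base frame: x ahead of the robot, y to its left, z up, the work surface at z = 0. Lengths are in m, angles in rad, forces in N, time in s.
With the tool pointing down it reaches from about 0.425 to 0.975 m from the base axis. Payload 16.7 kg.
Tool frame: the origin (TCP) lies at the very end of the fingers, on their centre line; the grasp point (between the pads) lies 19 mm behind it (arm.tcp_to_grasp is the distance from the TCP to the grasp point, in m); z points along the fingers, y is the line along which they close (so a half turn about z gives the same grasp; the last joint's range is limited). The gripper opens to 85 mm and grips with 20 to 120 N. Pads are 22 mm wide; open, the fingers measure 114 mm over their backs; the gripper's body (76 mm by 85 mm) begins 54 mm behind the grasp point. The pads swing forward as they close: fully open they stand 13 mm farther back than shut.
Start: joints at [0.963, 0.426, 0.074, 1.606, -0.034, 1.111, -0.067], TCP at [0.299, -0.605, 0.231] pointing down, gripper open.
Joint ranges: [-2.85, 2.85], [-0.5, 2.14], [-1.23, 1.37], [0.21, 2.46], [-1.02, 4.16], [0.16, 2.05], [-2.73, 2.73]. Speed limits (rad/s): [1.89, 1.89, 2.39, 2.39, 3.01, 3.01, 3.01].

## Interface

Orientations are given as a unit quaternion [w, x, y, z].
In Python, from bench import arm, vision gives the robot as it stands.
- The arm moves only by the shell command python3 -m creep 'ROWS'. ROWS is a JSON object of lists of equal length, an entry for each row: "linear": the shift along the tool's x, y, z in units of 25 mm (1.0 is 25 mm), a list of three; "rot": the turn, a rotation vector about the tool's x, y, z in units of 5 degrees (1.0 is 5 degrees), a list of three; "gripper": the opening, from 0 (shut) to 1 (fully open). A call has 1 to 5 rows; each row shifts and turns the commanded pose from where the row before left it, along the tool's axes as they then stand; what a row does not reach is not made up. A row lasts 1/12 s, in which the tool goes at most 41.7 mm and 7.16 degrees, less where a joint would pass 70% of its speed; a pose out of reach is approached as far as the arm can. A call is refused whole if a number of a shift passes 1 or a number of a turn 1, either way. A call with a gripper value outside its range is refused whole. The fingers move at their own pace and stop on an object; the grip force is fixed at half the most. Time passes only in rows, so rows that do not move let the fingers close. It gives the time, the measured TCP pose, the force, the opening and the grip force at its end, in the units of the state.
- arm.state(): the state, without advancing time (a new reading comes with each control period).
- vision.read_camera(name): name is "side" or "top" or "wrist"; returns a dict with "frame" (384x512x3 uint8, red, green, blue), "depth" (384x512 float32, m along the optical axis (not along the pixel's ray), 0 where there is no reading), "K" (3x3 intrinsics, pixels), "pose" (4x4, takes a point from camera to world coordinates); the wrist camera has in their place "T_tool_cam" (4x4, takes a point from camera to tool coordinates, whose origin is the TCP and whose axes are the flange's). Camera axes: x right, y down, z forward; pixel columns grow to the right and rows downward; lengths in m; the calibration is good to about 2 mm. The wrist camera is an equidistant fisheye: a pixel r from the principal point sees the ray r / f radians off the axis. A picture is of the moment at which its call begins: read the wrist's pose just before it.
- arm.finish_job(): hands the job in; it is judged then, once.
Trained networks look in a picture, given as the dict that the camera call returned (one of the last four; its "shot" number tells which), for a name from the list of things; names that differ only in an ending like _2 or _b are one class to them, and where a whole thing is asked for, a point or a joint stands for the part that bears it (a point fixed in the world has none). Each returns a list of dicts, best first, with "conf" (0 to 1); they miss things now and then, are a little off and sometimes report something else, mostly with a low value. They report only what shows in the picture. A call takes as long as a camera call. They do not tell look-alikes from the thing itself.
- vision.find_in(picture, target): "xy" ([column, row] in pixels, amid what is visible of it).
The state is a dict: "t": time; "joints": joint angles; "qvel": joint speeds; "joint_efforts": joint torques, N m; "eef_pos": TCP position; "ee_rot": TCP orientation; "ft_force": force on the tool from outside, world axes, zero at the start; "moment": the same for the moment, N m; "grip_width": finger opening in m; "finger_force": force on a finger pad.
Only numpy, scipy, OpenCV 4.12 (cv2) and the standard library are available. Lean on these libraries where they do the work, as an engineer would, in place of code of your own. Each camera call takes 0.05 s, during which the arm holds its last target. There are 200 camera calls.

## Working session

There is one attempt and no reset: what is moved stays moved. The work goes in short steps, Python scripts to look and compute and a shell command to move; the robot and the scene stay as the last step left them, time stands still between calls to the robot, and variables do not carry over. Pictures are saved under pics/ and viewed, at most 14 in all, crops included, and the job is handed in when it is done.

```bash
mkdir -p pics; ls
cat > h.py <<'E'
import numpy as np, cv2
from bench import arm, vision
def cam(name, save=None):
    p=vision.read_camera(name)
    if save: cv2.imwrite('pics/'+save, cv2.cvtColor(p['frame'],cv2.COLOR_RGB2BGR))
    return p
def cloud(p):
    d=p['depth'];K=p['K'];v,u=np.indices(d.shape)
    P=np.stack([(u-K[0,2])/K[0,0]*d,(v-K[1,2])/K[1,1]*d,d],-1)
    W=P@p['pose'][:3,:3].T+p['pose'][:3,3]
    W[d<=0]=np.nan
    return W
E
python3 - <<'E'
from h import *
a=cam('top','top0.png');b=cam('side','side0.png')
np.set_printoptions(precision=3,suppress=True)
for n,p in(('top',a),('side',b)):
    print(n,p['K'].tolist(),p['pose'])
    W=cloud(p)
    np.save(n+'.npy',W)
    for t in('tall_0','squat_0','jar','rotor','cup_0'):
        for r in vision.find_in(p,t):
            x,y=map(int,r['xy']);print(t,round(r['conf'],2),x,y,W[min(y,383),min(x,511)])
s=arm.state();print(s['eef_pos'],s['ee_rot'],s['grip_width'],s['t'])
E
```

```text
pics
top [[421.7569399318989, 0.0, 257.0908541782837], [0.0, 421.7569399318989, 195.1235807325107], [0.0, 0.0, 1.0]] [[-0.007 -0.991  0.131  0.434]
 [-1.     0.007 -0.005  0.038]
 [ 0.004 -0.131 -0.991  1.135]
 [ 0.     0.     0.     1.   ]]
tall_0 0.62 172 241 [0.459 0.24  0.102]
tall_0 0.62 126 230 [0.487 0.356 0.091]
squat_0 0.84 168 176 [0.625 0.26  0.07 ]
squat_0 0.83 177 133 [0.738 0.239 0.07 ]
squat_0 0.76 232 178 [0.618 0.096 0.071]
squat_0 0.75 223 259 [0.414 0.118 0.071]
squat_0 0.74 239 140 [0.718 0.078 0.072]
jar 0.84 225 209 [0.541 0.115 0.049]
jar 0.4 315 181 [ 0.603 -0.111  0.107]
jar 0.16 222 260 [0.411 0.121 0.072]
rotor 0.57 333 211 [ 0.526 -0.147  0.139]
cup_0 0.9 353 236 [ 0.468 -0.201  0.103]
cup_0 0.86 305 226 [ 0.493 -0.084  0.104]
cup_0 0.77 366 190 [ 0.58  -0.236  0.107]
cup_0 0.69 316 181 [ 0.604 -0.114  0.103]
side [[354.45467508894507, 0.0, 259.5892441417126], [0.0, 354.45467508894507, 195.5466243438276], [0.0, 0.0, 1.0]] [[-0.978 -0.137  0.155  0.423]
 [-0.205  0.559 -0.803  0.804]
 [ 0.023 -0.818 -0.575  0.627]
 [ 0.     0.     0.     1.   ]]
tall_0 0.76 286 268 [0.464 0.274 0.069]
tall_0 0.7 278 135 [ 0.571 -0.249  0.124]
tall_0 0.68 268 310 [0.482 0.387 0.07 ]
squat_0 0.88 200 208 [0.718 0.102 0.057]
squat_0 0.75 213 264 [0.621 0.29  0.061]
squat_0 0.65 167 247 [0.742 0.258 0.055]
squat_0 0.61 312 236 [0.419 0.145 0.057]
squat_0 0.58 234 218 [0.621 0.119 0.054]
jar 0.55 265 229 [0.536 0.138 0.051]
rotor 0.74 284 145 [ 0.537 -0.145  0.143]
cup_0 0.89 307 140 [ 0.474 -0.228  0.128]
cup_0 0.77 277 133 [ 0.575 -0.256  0.127]
cup_0 0.52 295 155 [ 0.498 -0.111  0.133]
[ 0.299 -0.605  0.231] [-0.     0.974  0.227  0.   ] 0.08535116383513211 0.6
```

View pics/top0.png

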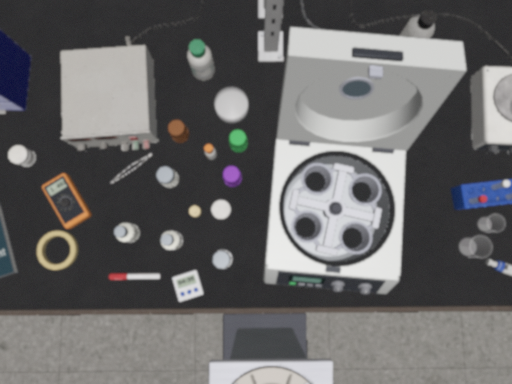

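View pics/side0.png

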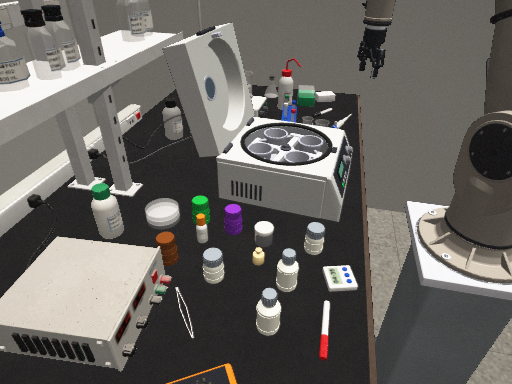

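The top view shows the talls at (172,241) and (126,230), the squats at (168,176) and (223,259), and the jar at (221,209). The brown, green and purple ones are look-alikes. The rotor is at about (335,208), with the lid behind it. The side view agrees. Next I'll get precise centres.

```bash
cat > m.py <<'E'
from h import *
from scipy.optimize import minimize
np.set_printoptions(precision=4,suppress=True)
def obj(W,xy,zlo,R=.035):
    P=W.reshape(-1,3);P=P[~np.isnan(P[:,0])]
    q=P[(np.hypot(*(P[:,:2]-xy).T)<R)&(P[:,2]>zlo)]
    if len(q)==0: return None
    c,r=cv2.minEnclosingCircle(q[:,:2].astype(np.float32))
    return np.r_[q[:,:2].mean(0),np.percentile(q[:,2],90),len(q),c,r]
def rotor(W,c0=(.535,-.158)):
    P=W.reshape(-1,3);P=P[~np.isnan(P[:,0])]
    q=P[(np.hypot(*(P[:,:2]-c0).T)<.13)&(P[:,2]>.138)&(P[:,2]<.149)]
    def cost(p):
        a=p[2]+np.arange(4)*np.pi/2
        C=np.stack([p[0]+.082*np.cos(a),p[1]+.082*np.sin(a)],1)
        d=np.linalg.norm(q[:,None,:2]-C[None],axis=2)
        e=np.abs(d-.0357).min(1)
        return np.minimum(e,.01).mean()
    best=min((minimize(cost,[*c0,t],method='Nelder-Mead') for t in np.linspace(0,1.5,9)),key=lambda r:r.fun)
    p=best.x;a=p[2]+np.arange(4)*np.pi/2
    return p,best.fun,len(q),np.median(q[:,2]),np.stack([p[0]+.082*np.cos(a),p[1]+.082*np.sin(a)],1)
E
python3 - <<'E'
from m import *
for n in('top','side'):
    W=np.load(n+'.npy')
    for k,xy,z in(('tA',(.459,.24),.09),('tB',(.487,.356),.09),('sA',(.625,.26),.064),('sB',(.414,.118),.064),('jar',(.541,.115),.044)):
        print(n,k,obj(W,xy,z))
    print(*rotor(W))
    P=W.reshape(-1,3);q=P[(abs(P[:,0]-.53)<.25)&(abs(P[:,1]+.15)<.2)&(P[:,2]>.2)]
    print('high',len(q),q.min(0) if len(q) else'')
    P=W.reshape(-1,3);
    for h in (.16,.2,.25,.3,.4):
        q=P[(abs(P[:,1]+.16)<.2)&(P[:,2]>h)&(P[:,2]<h+.03)&(P[:,0]>.4)]; print(h,len(q),q[:,0].min() if len(q) else'')
    q=P[(P[:,0]>.45)&(P[:,0]<.7)&(P[:,1]>.2)&(P[:,1]<.7)&(P[:,2]>.15)];print('tallthings',len(q))
E
```

```text
top tA [  0.4617   0.2527   0.1016 112.       0.4619   0.2535   0.0144]
top tB [  0.4824   0.3675   0.1013 116.       0.4829   0.3682   0.0145]
top sA [  0.628    0.2672   0.0733 219.       0.6291   0.2672   0.0218]
top sB [  0.4125   0.1229   0.0734 226.       0.4126   0.1225   0.0215]
top jar [  0.5404   0.1257   0.0523 276.       0.5406   0.1258   0.0245]
[ 0.5324 -0.1542  0.5533] 0.0034353947195080703 1365 0.14348418991514456 [[ 0.6022 -0.1111]
 [ 0.4893 -0.0845]
 [ 0.4627 -0.1973]
 [ 0.5755 -0.224 ]]
high 11770 [ 0.6784 -0.334   0.2   ]
0.16 2462 0.6127233466607814
0.2 1856 0.678355330395531
0.25 1481 0.6917881915374151
0.3 1157 0.7042453140566376
0.4 3559 0.7303067528544993
tallthings 0
side tA [  0.4625   0.2598   0.0998 135.       0.463    0.2575   0.0153]
side tB [  0.4834   0.375    0.1    187.       0.484    0.3727   0.015 ]
side sA [  0.6283   0.2735   0.0724 241.       0.629    0.2715   0.0221]
side sB [  0.413    0.1294   0.0725 189.       0.4127   0.1275   0.0226]
side jar [  0.5406   0.1284   0.0506 190.       0.5406   0.1267   0.0256]
[ 0.5324 -0.1506  0.5502] 0.004682648502804311 793 0.1428603911678571 [[ 0.6023 -0.1077]
 [ 0.4896 -0.0807]
 [ 0.4625 -0.1935]
 [ 0.5753 -0.2205]]
high 5331 [ 0.6794 -0.3299  0.2   ]
0.16 1325 0.6664766711190704
0.2 1233 0.6793961911908006
0.25 1010 0.6925108169843031
0.3 944 0.7054737970251963
0.4 1569 0.7311569674854725
tallthings 0
```

```bash
cat > go.py <<'E'
# usage: go.py x y z [yaw] : remaining tool shift (units of 25 mm) and turn (units of 5 deg)
import sys
from h import *
from scipy.spatial.transform import Rotation as R
v=list(map(float,sys.argv[1:]));s=arm.state();q=s['ee_rot']
r=R.from_quat([*q[1:],q[0]]);yaw=v[3] if len(v)>3 else .55
d=r.inv().apply(np.array(v[:3])-s['eef_pos'])/.025
g=R.from_euler('z',yaw)*R.from_rotvec([np.pi,0,0])
w=np.degrees((r.inv()*g).as_rotvec())/5
n=int(np.ceil(max(abs(d).max(),abs(w).max())/.98))
print('t',round(s['t'],2),'pos',np.round(s['eef_pos'],4),'w',round(s['grip_width'],4),'F',np.round(s['ft_force'],1))
print('lin',np.round(d,2),'rot',np.round(w,2),'n',n,'per row',np.round(d/max(n,1),3))
E
python3 go.py .48 -.3 .27; python3 go.py .628 .27 .27
```

```text
t 0.6 pos [ 0.2989 -0.6052  0.2313] w 0.0854 F [-0.3 -0.2  0.5]
lin [11.9  -7.74 -1.55] rot [-0.   -0.   -1.05] n 13 per row [ 0.915 -0.595 -0.119]
t 0.6 pos [ 0.2989 -0.6052  0.2313] w 0.0854 F [-0.3 -0.2  0.5]
lin [ 27.3  -25.56  -1.55] rot [-0.   -0.   -1.05] n 28 per row [ 0.975 -0.913 -0.055]
```

```bash
python3 -m creep '{"linear":[[0.5,-0.3,-0.3],[0.9,-0.6,-0.3],[0.9,-0.6,-0.3],[0.9,-0.6,-0.3],[0.9,-0.6,-0.3]],"rot":[[0,0,-0.25],[0,0,-0.25],[0,0,-0.25],[0,0,-0.25],[0,0,-0.05]],"gripper":[1,1,1,1,1]}'; python3 go.py .48 -.3 .27
```

```text
t: 1.02
eef_pos: [0.3566, -0.4948, 0.2695]
ee_rot: [0.0, 0.962, 0.273, 0.0]
ft_force: [0.5, 0.1, -0.2]
grip_width: 0.085
finger_force: 0.0
t 1.02 pos [ 0.3566 -0.4948  0.2695] w 0.085 F [ 0.5  0.1 -0.2]
lin [ 8.29 -4.04 -0.02] rot [ 0.   -0.    0.03] n 9 per row [ 0.921 -0.449 -0.002]
```

```bash
python3 -m creep '{"linear":[[0.92,-0.45,0],[0.92,-0.45,0],[0.92,-0.45,0],[0.92,-0.45,0],[0.92,-0.45,0]],"rot":[[0,0,0],[0,0,0],[0,0,0],[0,0,0],[0,0,0]],"gripper":[1,1,1,1,1]}' >/dev/null
python3 -m creep '{"linear":[[0.92,-0.45,0],[0.92,-0.45,0],[0.92,-0.45,0],[0.92,-0.45,0],[0.95,-0.91,0]],"rot":[[0,0,0],[0,0,0],[0,0,0],[0,0,0],[0,0,0]],"gripper":[1,1,1,1,1]}'>/dev/null
python3 -m creep '{"linear":[[0.95,-0.91,0],[0.95,-0.91,0],[0.95,-0.91,0],[0.95,-0.91,0],[0.95,-0.91,0]],"rot":[[0,0,0],[0,0,0],[0,0,0],[0,0,0],[0,0,0]],"gripper":[1,1,1,1,1]}'>/dev/null
python3 -m creep '{"linear":[[0.95,-0.91,0],[0.95,-0.91,0],[0.95,-0.91,0],[0.95,-0.91,0],[0.95,-0.91,0]],"rot":[[0,0,0],[0,0,0],[0,0,0],[0,0,0],[0,0,0]],"gripper":[1,1,1,1,1]}'>/dev/null
python3 go.py .628 .27 .27
```

```text
t 2.68 pos [0.5709 0.0501 0.2694] w 0.0853 F [ 1.5 -0.3  0.3]
lin [ 6.55 -6.3  -0.02] rot [ 0.01 -0.01  0.01] n 7 per row [ 0.936 -0.899 -0.003]
```

```bash
python3 -m creep '{"linear":[[0.93,-0.9,0],[0.93,-0.9,0],[0.93,-0.9,0],[0.93,-0.9,0],[0.93,-0.9,0]],"rot":[[0,0,0],[0,0,0],[0,0,0],[0,0,0],[0,0,0]],"gripper":[1,1,1,1,1]}' >/dev/null
python3 -m creep '{"linear":[[0.93,-0.9,0],[0.93,-0.9,0],[0,0,0],[0,0,0]],"rot":[[0,0,0],[0,0,0],[0,0,0],[0,0,0]],"gripper":[1,1,1,1]}'>/dev/null
cat >> m.py <<'E'
from scipy.spatial.transform import Rotation as R
def wrist(save=None):
    s=arm.state();p=cam('wrist',save);q=s['ee_rot']
    d=p['depth'];K=p['K'];v,u=np.indices(d.shape)
    x=(u-K[0,2])/K[0,0];y=(v-K[1,2])/K[1,1];th=np.hypot(x,y)
    k=np.tan(np.minimum(th,1.5))/np.maximum(th,1e-9)
    P=np.stack([x*k*d,y*k*d,d],-1);P[(d<=0)|(th>1.4)]=np.nan
    T=p['T_tool_cam'];P=P@T[:3,:3].T+T[:3,3]
    return p,P@R.from_quat([*q[1:],q[0]]).as_matrix().T+s['eef_pos']
E
python3 - <<'E'
from m import *
p,W=wrist('w0.png')
for k,xy,z in(('sA',(.628,.268),.064),('tA',(.462,.255),.09),('tB',(.483,.37),.09),('jar',(.54,.127),.044),('sB',(.413,.125),.064)): print(k,obj(W,xy,z))
E
python3 go.py .628 .269 .042
```

```text
sA [    0.6399     0.2756     0.3676 13371.         0.6309     0.2691
     0.0349]
tA [  0.466    0.2556   0.1006 377.       0.4643   0.255    0.0152]
tB [  0.4867   0.3693   0.1007 416.       0.4852   0.3699   0.0152]
jar [  0.5431   0.1285   0.0512 799.       0.542    0.1268   0.025 ]
sB [  0.4251   0.1332   0.0723 199.       0.4191   0.1292   0.0199]
t 3.48 pos [0.6268 0.2683 0.2688] w 0.0856 F [-1.  -0.4 -0.6]
lin [0.06 0.   9.07] rot [-0.    0.    0.03] n 10 per row [0.006 0.    0.907]
```

View pics/w0.png

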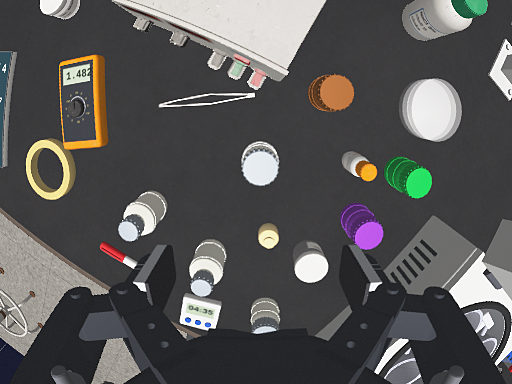

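The wrist view shows squat sA at (260,163) midway ahead of the fingers, and nothing around it that would block a descent. I'll go down and grip.

```bash
python3 -m creep '{"linear":[[0.1,0.02,0.9],[0,0,1],[0,0,1],[0,0,1],[0,0,1]],"rot":[[0,0,0],[0,0,0],[0,0,0],[0,0,0],[0,0,0]],"gripper":[1,1,1,1,1]}' 
python3 -m creep '{"linear":[[0,0,1],[0,0,1],[0,0,1],[0,0,0.7],[0,0,0.4]],"rot":[[0,0,0],[0,0,0],[0,0,0],[0,0,0],[0,0,0]],"gripper":[1,1,1,1,1]}'
python3 -m creep '{"linear":[[0,0,0],[0,0,0],[0,0,0],[0,0,0],[0,0,0]],"rot":[[0,0,0],[0,0,0],[0,0,0],[0,0,0],[0,0,0]],"gripper":[0,0,0,0,0]}'
python3 -m creep '{"linear":[[0,0,0],[0,0,0],[0,0,0],[0,0,0],[0,0,0]],"rot":[[0,0,0],[0,0,0],[0,0,0],[0,0,0],[0,0,0]],"gripper":[0,0,0,0,0]}'
```

```text
t: 3.9
eef_pos: [0.6298, 0.2667, 0.1459]
ee_rot: [0.0, 0.963, 0.271, 0.0]
ft_force: [0.5, -0.0, -0.4]
grip_width: 0.0855
finger_force: 0.0
t: 4.32
eef_pos: [0.629, 0.2663, 0.042]
ee_rot: [0.001, 0.963, 0.271, -0.001]
ft_force: [-0.5, -0.9, 1.2]
grip_width: 0.0853
finger_force: 0.0
t: 4.73
eef_pos: [0.6307, 0.2685, 0.0458]
ee_rot: [-0.0, 0.962, 0.272, 0.001]
ft_force: [-1.0, -1.5, 6.5]
grip_width: 0.0405
finger_force: 60.1
t: 5.15
eef_pos: [0.6307, 0.2685, 0.0458]
ee_rot: [-0.0, 0.962, 0.272, 0.001]
ft_force: [-1.0, -0.6, 7.7]
grip_width: 0.0403
finger_force: 60.1
```

```bash
python3 -m creep '{"linear":[[0,0,-0.4],[0,0,-0.8],[0,0,-1],[0,0,-1],[0,0,-1]],"rot":[[0,0,0],[0,0,0],[0,0,0],[0,0,0],[0,0,0]],"gripper":[0,0,0,0,0]}' 
python3 -m creep '{"linear":[[0,0,-1],[0,0,-1],[0,0,-1],[0,0,-1],[0,0,-0.5]],"rot":[[0,0,0],[0,0,0],[0,0,0],[0,0,0],[0,0,0]],"gripper":[0,0,0,0,0]}'
python3 - <<'E'
from m import *
p=cam('top');W=cloud(p);print(*rotor(W))
p=cam('side','s1.png');W=cloud(p);print(*rotor(W))
E
python3 go.py .602 -.109 .25
```

```text
t: 5.57
eef_pos: [0.6297, 0.2683, 0.1514]
ee_rot: [-0.0, 0.962, 0.272, 0.0]
ft_force: [-0.3, 0.5, 0.3]
grip_width: 0.0402
finger_force: 60.7
t: 5.98
eef_pos: [0.6304, 0.2688, 0.2662]
ee_rot: [-0.0, 0.962, 0.272, 0.002]
ft_force: [-0.6, -1.0, -0.3]
grip_width: 0.0405
finger_force: 60.7
[ 0.5325 -0.1541  0.5542] 0.0034274676478583885 1368 0.14336565077004482 [[ 0.6022 -0.111 ]
 [ 0.4893 -0.0844]
 [ 0.4628 -0.1973]
 [ 0.5756 -0.2239]]
[ 0.5325 -0.1506  0.5505] 0.004724245633188141 797 0.1429510257286784 [[ 0.6023 -0.1077]
 [ 0.4896 -0.0807]
 [ 0.4626 -0.1935]
 [ 0.5754 -0.2205]]
t 6.08 pos [0.6305 0.2688 0.2648] w 0.0402 F [ 0.5 -0.1 -1.8]
lin [-8.88 12.29  0.56] rot [ 0.01 -0.05  0.  ] n 13 per row [-0.683  0.945  0.043]
```

View pics/s1.png

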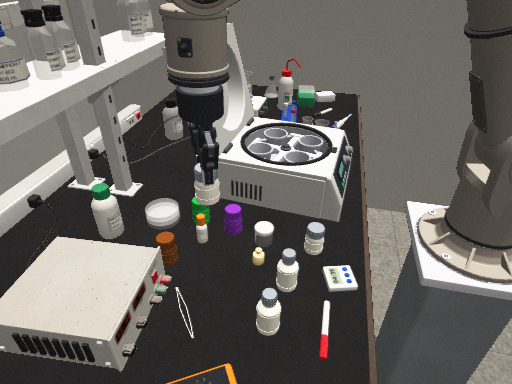

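The bottle hangs upright in the gripper at (207,190). I'll carry it over cup_0.

```bash
python3 -m creep '{"linear":[[-0.4,0.5,0],[-0.68,0.94,0],[-0.68,0.94,0],[-0.68,0.94,0],[-0.68,0.94,0]],"rot":[[0,0,0],[0,0,0],[0,0,0],[0,0,0],[0,0,0]],"gripper":[0,0,0,0,0]}' >/dev/null
python3 -m creep '{"linear":[[-0.68,0.94,0],[-0.68,0.94,0],[-0.68,0.94,0],[-0.68,0.94,0],[-0.68,0.94,0]],"rot":[[0,0,0],[0,0,0],[0,0,0],[0,0,0],[0,0,0]],"gripper":[0,0,0,0,0]}' >/dev/null
python3 -m creep '{"linear":[[-0.68,0.94,0],[-0.68,0.94,0],[-0.3,0.4,0],[0,0,0],[0,0,0]],"rot":[[0,0,0],[0,0,0],[0,0,0],[0,0,0],[0,0,0]],"gripper":[0,0,0,0,0]}'
python3 go.py .603 -.1095 .25
python3 - <<'E'
from m import *
p,W=wrist('w1.png');print(*rotor(W))
E
```

```text
t: 7.33
eef_pos: [0.6017, -0.0789, 0.2604]
ee_rot: [-0.0, 0.963, 0.271, -0.001]
ft_force: [-0.3, 1.8, -0.7]
grip_width: 0.0404
finger_force: 60.7
t 7.33 pos [ 0.6017 -0.0789  0.2604] w 0.0404 F [-0.3  1.8 -0.7]
lin [-0.59  1.07  0.42] rot [-0.01  0.01 -0.01] n 2 per row [-0.297  0.537  0.208]
[ 0.5342 -0.1529  0.5533] 0.0030020102437775488 2802 0.14421362990604547 [[ 0.604  -0.1098]
 [ 0.4911 -0.0832]
 [ 0.4644 -0.196 ]
 [ 0.5773 -0.2227]]
```

View pics/w1.png

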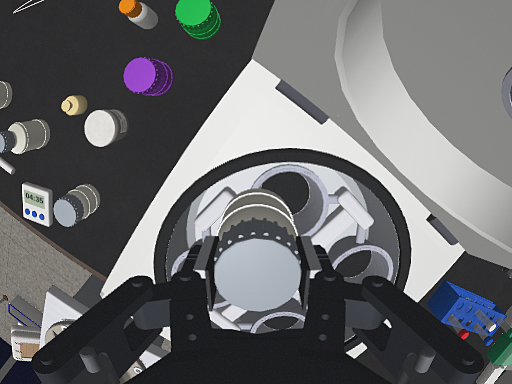

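The wrist view shows the capped squat held at (258,270), with the cups below in agreement with the other views. I'll move on and lower it.

```bash
python3 -m creep '{"linear":[[-0.3,0.54,0],[-0.28,0.54,0],[0,0,0],[0,0,0]],"rot":[[0,0,0],[0,0,0],[0,0,0],[0,0,0]],"gripper":[0,0,0,0]}' >/dev/null
python3 -m creep '{"linear":[[0,0,0.5],[0,0,0.7],[0,0,0.7],[0,0,0.6],[0,0,0.4]],"rot":[[0,0,0],[0,0,0],[0,0,0],[0,0,0],[0,0,0]],"gripper":[0,0,0,0,0]}' 
python3 go.py .6035 -.1097 .151
```

```text
t: 8.13
eef_pos: [0.6033, -0.1072, 0.1863]
ee_rot: [-0.001, 0.962, 0.273, -0.001]
ft_force: [-0.9, 0.0, -1.3]
grip_width: 0.0406
finger_force: 60.7
t 8.13 pos [ 0.6033 -0.1072  0.1863] w 0.0406 F [-0.9  0.  -1.3]
lin [-0.04  0.09  1.41] rot [-0.02  0.02  0.03] n 2 per row [-0.022  0.046  0.707]
```

```bash
python3 -m creep '{"linear":[[-0.04,0.09,0.3],[0,0,0.3],[0,0,0.25],[0,0,0.2],[0,0,0.1]],"rot":[[0,0,0],[0,0,0],[0,0,0],[0,0,0],[0,0,0]],"gripper":[0,0,0,0,0]}' 
python3 -m creep '{"linear":[[0,0,0.06],[0,0,0.06],[0,0,0],[0,0,0]],"rot":[[0,0,0],[0,0,0],[0,0,0],[0,0,0]],"gripper":[0,0,0,0]}' 
python3 go.py .6035 -.1097 .151
```

```text
t: 8.55
eef_pos: [0.6044, -0.1111, 0.1596]
ee_rot: [-0.0, 0.962, 0.272, -0.0]
ft_force: [-0.1, 0.4, -0.8]
grip_width: 0.04
finger_force: 60.7
t: 8.88
eef_pos: [0.6046, -0.1112, 0.1574]
ee_rot: [0.0, 0.962, 0.272, 0.0]
ft_force: [-0.3, -0.1, -1.0]
grip_width: 0.0405
finger_force: 60.7
t 8.88 pos [ 0.6046 -0.1112  0.1574] w 0.0405 F [-0.3 -0.1 -1. ]
lin [-0.01 -0.08  0.25] rot [ 0. -0.  0.] n 1 per row [-0.006 -0.076  0.254]
```

```bash
python3 -m creep '{"linear":[[0,-0.06,0.08],[0,0,0.08],[0,0,0.05],[0,0,0],[0,0,0]],"rot":[[0,0,0],[0,0,0],[0,0,0],[0,0,0],[0,0,0]],"gripper":[0,0,0,0,0]}' 
python3 -m creep '{"linear":[[0,0,0.05],[0,0,0.05],[0,0,0],[0,0,0]],"rot":[[0,0,0],[0,0,0],[0,0,0],[0,0,0]],"gripper":[0,0,0,0]}'
```

```text
t: 9.3
eef_pos: [0.6036, -0.11, 0.1517]
ee_rot: [-0.0, 0.962, 0.272, -0.0]
ft_force: [-0.7, 0.1, -0.5]
grip_width: 0.0408
finger_force: 60.7
t: 9.63
eef_pos: [0.6044, -0.1104, 0.1507]
ee_rot: [0.001, 0.962, 0.272, 0.001]
ft_force: [-4.4, -0.4, 14.3]
grip_width: 0.0405
finger_force: 62.3
```

Contact came at the expected height, so I'll release and retreat, then go to sB.

```bash
python3 -m creep '{"linear":[[0,0,0],[0,0,0],[0,0,0],[0,0,0],[0,0,0]],"rot":[[0,0,0],[0,0,0],[0,0,0],[0,0,0],[0,0,0]],"gripper":[0.6,0.7,0.85,0.85,0.85]}' 
python3 -m creep '{"linear":[[0,0,-0.3],[0,0,-0.6],[0,0,-0.9],[0,0,-0.9],[0,0,-0.9]],"rot":[[0,0,0],[0,0,0],[0,0,0],[0,0,0],[0,0,0]],"gripper":[0.85,0.85,0.85,0.85,0.85]}'
python3 go.py .43 .125 .24; python3 go.py .414 .125 .24
python3 - <<'E'
from m import *
p,W=wrist('w2.png');print(*rotor(W));print(obj(W,(.604,-.11),.174))
E
```

```text
t: 10.05
eef_pos: [0.6036, -0.1099, 0.1492]
ee_rot: [-0.0, 0.962, 0.272, -0.0]
ft_force: [1.0, -0.0, 0.4]
grip_width: 0.0726
finger_force: 0.0
t: 10.47
eef_pos: [0.6036, -0.1099, 0.2408]
ee_rot: [-0.0, 0.962, 0.272, -0.0]
ft_force: [-0.9, -1.6, -0.0]
grip_width: 0.0724
finger_force: 0.0
t 10.47 pos [ 0.6036 -0.1099  0.2408] w 0.0724 F [-0.9 -1.6 -0. ]
lin [ -1.   -11.64   0.03] rot [-0.   -0.    0.01] n 12 per row [-0.084 -0.97   0.003]
t 10.47 pos [ 0.6036 -0.1099  0.2408] w 0.0724 F [-0.9 -1.6 -0. ]
lin [ -1.55 -11.97   0.03] rot [-0.   -0.    0.01] n 13 per row [-0.119 -0.921  0.003]
[ 0.5345 -0.1535  0.5435] 0.003517194379610854 5594 0.1441964939585395 [[ 0.6047 -0.1111]
 [ 0.4921 -0.0833]
 [ 0.4643 -0.1959]
 [ 0.5769 -0.2237]]
[    0.615     -0.1032     0.339  15398.         0.6045    -0.1097
     0.0351]
```

View pics/w2.png

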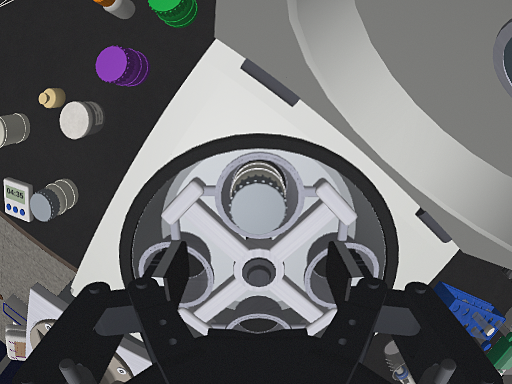

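sA stands upright in cup_0 at (258,205). Next, above sB.

```bash
python3 -m creep '{"linear":[[-0.1,-0.9,0],[-0.12,-0.92,0],[-0.12,-0.92,0],[-0.12,-0.92,0],[-0.12,-0.92,0]],"rot":[[0,0,0],[0,0,0],[0,0,0],[0,0,0],[0,0,0]],"gripper":[1,1,1,1,1]}' >/dev/null
python3 -m creep '{"linear":[[-0.12,-0.92,0],[-0.12,-0.92,0],[-0.12,-0.92,0],[-0.12,-0.92,0],[-0.12,-0.92,0]],"rot":[[0,0,0],[0,0,0],[0,0,0],[0,0,0],[0,0,0]],"gripper":[1,1,1,1,1]}' >/dev/null
python3 -m creep '{"linear":[[-0.12,-0.92,0],[-0.12,-0.92,0],[-0.12,-0.92,0],[0,0,0],[0,0,0]],"rot":[[0,0,0],[0,0,0],[0,0,0],[0,0,0],[0,0,0]],"gripper":[1,1,1,1,1]}'
python3 go.py .414 .1245 .042
python3 - <<'E'
from m import *
p,W=wrist('w3.png')
W[W[...,2]>.15]=np.nan
for k,xy,z in(('tA',(.462,.255),.09),('jar',(.54,.127),.044),('sB',(.414,.1245),.066)): print(k,obj(W,xy,z))
E
```

```text
t: 11.77
eef_pos: [0.4145, 0.1251, 0.2399]
ee_rot: [0.0, 0.962, 0.273, 0.001]
ft_force: [-0.3, -0.5, 1.1]
grip_width: 0.0856
finger_force: 0.0
t 11.77 pos [0.4145 0.1251 0.2399] w 0.0856 F [-0.3 -0.5  1.1]
lin [-0.03  0.    7.92] rot [ 0.01 -0.01  0.03] n 9 per row [-0.004  0.001  0.88 ]
tA [  0.4636   0.2532   0.1008 663.       0.4636   0.2545   0.015 ]
jar [   0.541     0.1273    0.0514 1449.        0.5415    0.1268    0.0247]
sB [   0.4147    0.1244    0.0726 1174.        0.414     0.1238    0.0221]
```

```bash
python3 -m creep '{"linear":[[0,0.02,0.8],[0,0,1],[0,0,1],[0,0,1],[0,0,1]],"rot":[[0,0,0],[0,0,0],[0,0,0],[0,0,0],[0,0,0]],"gripper":[1,1,1,1,1]}' 
python3 -m creep '{"linear":[[0,0,1],[0,0,1],[0,0,0.7],[0,0,0.4],[0,0,0]],"rot":[[0,0,0],[0,0,0],[0,0,0],[0,0,0],[0,0,0]],"gripper":[1,1,1,1,1]}'
python3 go.py .414 .1245 .042
```

```text
t: 12.23
eef_pos: [0.4156, 0.1231, 0.1184]
ee_rot: [-0.0, 0.963, 0.271, 0.0]
ft_force: [1.5, -0.3, -0.9]
grip_width: 0.0853
finger_force: 0.0
t: 12.65
eef_pos: [0.4144, 0.1231, 0.0402]
ee_rot: [-0.0, 0.962, 0.271, -0.002]
ft_force: [-0.7, 0.5, -0.1]
grip_width: 0.0853
finger_force: 0.0
t 12.65 pos [0.4144 0.1231 0.0402] w 0.0853 F [-0.7  0.5 -0.1]
lin [ 0.01 -0.06 -0.07] rot [-0.01  0.03 -0.  ] n 1 per row [ 0.014 -0.057 -0.072]
```

```bash
python3 -m creep '{"linear":[[0,0,-0.2],[0,0,0],[0,0,0],[0,0,0],[0,0,0]],"rot":[[0,0,0],[0,0,0],[0,0,0],[0,0,0],[0,0,0]],"gripper":[0.8,0,0,0,0]}'
python3 -m creep '{"linear":[[0,0,0],[0,0,0],[0,0,0],[0,0,0],[0,0,0]],"rot":[[0,0,0],[0,0,0],[0,0,0],[0,0,0],[0,0,0]],"gripper":[0,0,0,0,0]}'
python3 -m creep '{"linear":[[0,0,-0.4],[0,0,-0.8],[0,0,-1],[0,0,-1],[0,0,-1]],"rot":[[0,0,0],[0,0,0],[0,0,0],[0,0,0],[0,0,0]],"gripper":[0,0,0,0,0]}' 
python3 -m creep '{"linear":[[0,0,-1],[0,0,-1],[0,0,-1],[0,0,-1],[0,0,-0.4]],"rot":[[0,0,0],[0,0,0],[0,0,0],[0,0,0],[0,0,0]],"gripper":[0,0,0,0,0]}'
python3 - <<'E'
from m import *
p=cam('top');W=cloud(p);print(*rotor(W));print(obj(W,(.604,-.11),.17))
E
python3 go.py .464 -.1957 .26
```

```text
t: 13.07
eef_pos: [0.4161, 0.1242, 0.0482]
ee_rot: [0.0, 0.962, 0.272, 0.001]
ft_force: [-2.8, 0.2, 16.9]
grip_width: 0.0403
finger_force: 58.2
t: 13.48
eef_pos: [0.416, 0.1242, 0.0482]
ee_rot: [0.0, 0.962, 0.272, 0.001]
ft_force: [-2.3, -0.7, 17.5]
grip_width: 0.0406
finger_force: 58.2
t: 13.9
eef_pos: [0.4147, 0.124, 0.1538]
ee_rot: [-0.0, 0.962, 0.272, 0.0]
ft_force: [0.7, -0.2, -0.7]
grip_width: 0.0402
finger_force: 60.7
t: 14.32
eef_pos: [0.4157, 0.1244, 0.2657]
ee_rot: [0.0, 0.962, 0.272, 0.002]
ft_force: [1.3, -0.3, -0.8]
grip_width: 0.0402
finger_force: 60.7
[ 0.5325 -0.1542  0.5441] 0.0037014329847447004 1419 0.1435338619429981 [[ 0.6027 -0.1118]
 [ 0.4901 -0.0841]
 [ 0.4624 -0.1967]
 [ 0.575  -0.2244]]
[  0.6022  -0.1097   0.1783 264.       0.6029  -0.1102   0.022 ]
t 14.37 pos [0.416  0.1244 0.266 ] w 0.0401 F [1.1 1.1 1. ]
lin [-5.06 11.92  0.24] rot [ 0.02 -0.06  0.01] n 13 per row [-0.39   0.917  0.018]
```

```bash
python3 -m creep '{"linear":[[-0.2,0.5,0],[-0.39,0.92,0],[-0.39,0.92,0],[-0.39,0.92,0],[-0.39,0.92,0]],"rot":[[0,0,0],[0,0,0],[0,0,0],[0,0,0],[0,0,0]],"gripper":[0,0,0,0,0]}' >/dev/null
python3 -m creep '{"linear":[[-0.39,0.92,0],[-0.39,0.92,0],[-0.39,0.92,0],[-0.39,0.92,0],[-0.39,0.92,0]],"rot":[[0,0,0],[0,0,0],[0,0,0],[0,0,0],[0,0,0]],"gripper":[0,0,0,0,0]}' >/dev/null
python3 -m creep '{"linear":[[-0.39,0.92,0],[-0.39,0.92,0],[-0.2,0.5,0],[0,0,0],[0,0,0]],"rot":[[0,0,0],[0,0,0],[0,0,0],[0,0,0],[0,0,0]],"gripper":[0,0,0,0,0]}' 
python3 go.py .464 -.1957 .185
python3 - <<'E'
from m import *
p,W=wrist();print(*rotor(W))
E
```

```text
t: 15.62
eef_pos: [0.4602, -0.1742, 0.2613]
ee_rot: [-0.0, 0.962, 0.271, -0.0]
ft_force: [-0.0, 1.3, -1.2]
grip_width: 0.0407
finger_force: 60.7
t 15.62 pos [ 0.4602 -0.1742  0.2613] w 0.0407 F [-0.   1.3 -1.2]
lin [-0.32  0.82  3.05] rot [-0.01  0.   -0.01] n 4 per row [-0.079  0.204  0.763]
[ 0.5334 -0.154   0.5432] 0.004807148718337788 9809 0.14422464551770786 [[ 0.6036 -0.1116]
 [ 0.491  -0.0838]
 [ 0.4632 -0.1964]
 [ 0.5758 -0.2242]]
```

```bash
python3 -m creep '{"linear":[[-0.16,0.41,0],[-0.16,0.42,0],[0,0,0.6],[0,0,0.8],[0,0,0.7]],"rot":[[0,0,0],[0,0,0],[0,0,0],[0,0,0],[0,0,0]],"gripper":[0,0,0,0,0]}' >/dev/null
python3 -m creep '{"linear":[[0,0,0.5],[0,0,0.3],[0,0,0.1],[0,0,0],[0,0,0]],"rot":[[0,0,0],[0,0,0],[0,0,0],[0,0,0],[0,0,0]],"gripper":[0,0,0,0,0]}' 
python3 go.py .464 -.196 .153
```

```text
t: 16.5
eef_pos: [0.4649, -0.1964, 0.1874]
ee_rot: [0.0, 0.962, 0.272, 0.0]
ft_force: [-0.3, -0.4, -0.3]
grip_width: 0.04
finger_force: 60.7
t 16.5 pos [ 0.4649 -0.1964  0.1874] w 0.04 F [-0.3 -0.4 -0.3]
lin [-0.02 -0.03  1.38] rot [ 0.01 -0.01  0.01] n 2 per row [-0.011 -0.017  0.689]
```

```bash
python3 -m creep '{"linear":[[-0.02,-0.02,0.3],[0,0,0.3],[0,0,0.25],[0,0,0.2],[0,0,0.1]],"rot":[[0,0,0],[0,0,0],[0,0,0],[0,0,0],[0,0,0]],"gripper":[0,0,0,0,0]}' 
python3 -m creep '{"linear":[[0,0,0.08],[0,0,0.06],[0,0,0],[0,0,0]],"rot":[[0,0,0],[0,0,0],[0,0,0],[0,0,0]],"gripper":[0,0,0,0]}'
```

```text
t: 16.92
eef_pos: [0.4634, -0.1959, 0.1571]
ee_rot: [-0.0, 0.962, 0.272, -0.0]
ft_force: [-0.4, -0.4, -0.9]
grip_width: 0.0399
finger_force: 60.7
t: 17.25
eef_pos: [0.4639, -0.1961, 0.1547]
ee_rot: [0.0, 0.962, 0.272, 0.0]
ft_force: [-0.4, -0.0, -1.1]
grip_width: 0.0406
finger_force: 60.7
```

```bash
python3 -m creep '{"linear":[[0,0,0.06],[0,0,0.06],[0,0,0],[0,0,0]],"rot":[[0,0,0],[0,0,0],[0,0,0],[0,0,0]],"gripper":[0,0,0,0]}'
```

```text
t: 17.58
eef_pos: [0.4651, -0.1969, 0.1531]
ee_rot: [0.001, 0.962, 0.272, 0.001]
ft_force: [-2.8, -1.3, 18.2]
grip_width: 0.0405
finger_force: 62.6
```

```bash
python3 -m creep '{"linear":[[0,0,0],[0,0,0],[0,0,0],[0,0,0],[0,0,0]],"rot":[[0,0,0],[0,0,0],[0,0,0],[0,0,0],[0,0,0]],"gripper":[0.6,0.7,0.85,0.85,0.85]}' 
python3 -m creep '{"linear":[[0,0,-0.3],[0,0,-0.6],[0,0,-1],[0,0,-1],[0,0,-1]],"rot":[[0,0,0],[0,0,0],[0,0,0],[0,0,0],[0,0,0]],"gripper":[0.85,0.85,0.85,0.85,0.85]}'
python3 - <<'E'
from m import *
p,W=wrist('w4.png');W[W[...,2]>.2]=np.nan;print(*rotor(W));print(obj(W,(.464,-.196),.174),obj(W,(.604,-.11),.174))
E
python3 go.py .4637 .2545 .255
```

```text
t: 18.0
eef_pos: [0.4638, -0.196, 0.1515]
ee_rot: [-0.0, 0.962, 0.272, -0.0]
ft_force: [-0.2, -0.6, -0.1]
grip_width: 0.0725
finger_force: 0.0
t: 18.42
eef_pos: [0.4636, -0.1959, 0.2507]
ee_rot: [-0.0, 0.962, 0.272, -0.0]
ft_force: [0.8, -0.3, -0.5]
grip_width: 0.0726
finger_force: 0.0
[ 0.5333 -0.1545  0.5603] 0.005037078001892706 11488 0.1442589211548006 [[ 0.6028 -0.1109]
 [ 0.4897 -0.085 ]
 [ 0.4638 -0.198 ]
 [ 0.5769 -0.2239]]
[   0.4637   -0.1965    0.1776 2098.        0.4631   -0.1968    0.0212] [  0.5912  -0.1161   0.1778 644.       0.5956  -0.1134   0.0187]
t 18.47 pos [ 0.4655 -0.1966  0.2554] w 0.0725 F [ 2.5 -2.5  6.3]
lin [ 9.370e+00 -1.542e+01 -1.000e-02] rot [ 0.05 -0.04  0.  ] n 16 per row [ 0.586 -0.964 -0.001]
```

View pics/w4.png

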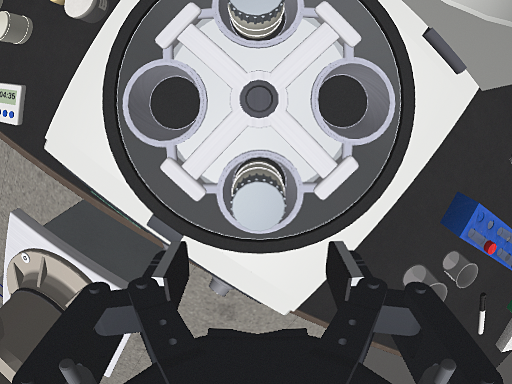

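Squats are in opposite cups at (260,10) and (258,200), and the side cups are empty. Now tall tA.

```bash
python3 -m creep '{"linear":[[0.4,-0.6,0],[0.59,-0.96,0],[0.59,-0.96,0],[0.59,-0.96,0],[0.59,-0.96,0]],"rot":[[0,0,0],[0,0,0],[0,0,0],[0,0,0],[0,0,0]],"gripper":[1,1,1,1,1]}' >/dev/null
python3 -m creep '{"linear":[[0.59,-0.96,0],[0.59,-0.96,0],[0.59,-0.96,0],[0.59,-0.96,0],[0.59,-0.96,0]],"rot":[[0,0,0],[0,0,0],[0,0,0],[0,0,0],[0,0,0]],"gripper":[1,1,1,1,1]}' >/dev/null
python3 -m creep '{"linear":[[0.59,-0.96,0],[0.59,-0.96,0],[0.59,-0.96,0],[0.59,-0.96,0],[0.59,-0.96,0]],"rot":[[0,0,0],[0,0,0],[0,0,0],[0,0,0],[0,0,0]],"gripper":[1,1,1,1,1]}' >/dev/null
python3 -m creep '{"linear":[[0.4,-0.6,0],[0,0,0],[0,0,0]],"rot":[[0,0,0],[0,0,0],[0,0,0]],"gripper":[1,1,1]}'
python3 - <<'E'
from m import *
p,W=wrist();W[W[...,2]>.13]=np.nan
for k,xy,z in(('tA',(.462,.255),.093),('jar',(.54,.127),.044),('tB',(.4855,.37),.093)): print(k,obj(W,xy,z))
E
python3 go.py .4637 .2545 .071
```

```text
t: 19.97
eef_pos: [0.4652, 0.2351, 0.2492]
ee_rot: [-0.0, 0.962, 0.273, -0.0]
ft_force: [0.2, -0.4, -0.6]
grip_width: 0.0852
finger_force: 0.0
tA [  0.4644   0.255    0.1007 615.       0.4635   0.2545   0.0151]
jar [   0.5414    0.1286    0.0513 1151.        0.5415    0.1273    0.025 ]
tB [  0.4845   0.3686   0.1008 590.       0.4836   0.3696   0.0152]
t 20.02 pos [0.4653 0.234  0.2491] w 0.0854 F [-0.  -0.1 -0.4]
lin [ 0.37 -0.73  7.12] rot [0.   0.   0.01] n 8 per row [ 0.047 -0.092  0.89 ]
```

```bash
python3 -m creep '{"linear":[[0.2,-0.4,0.1],[0.18,-0.33,0.5],[0,0,1],[0,0,1],[0,0,1]],"rot":[[0,0,0],[0,0,0],[0,0,0],[0,0,0],[0,0,0]],"gripper":[1,1,1,1,1]}' 
python3 -m creep '{"linear":[[0,0,1],[0,0,1],[0,0,0.9],[0,0,0.5],[0,0,0]],"rot":[[0,0,0],[0,0,0],[0,0,0],[0,0,0],[0,0,0]],"gripper":[1,1,1,1,1]}'
python3 go.py .4637 .2547 .068
```

```text
t: 20.43
eef_pos: [0.4644, 0.2536, 0.1585]
ee_rot: [0.0, 0.963, 0.271, 0.0]
ft_force: [1.2, 0.2, 0.2]
grip_width: 0.0859
finger_force: 0.0
t: 20.85
eef_pos: [0.4631, 0.2531, 0.072]
ee_rot: [0.001, 0.963, 0.271, -0.002]
ft_force: [-0.2, -1.3, 0.1]
grip_width: 0.0857
finger_force: 0.0
t 20.85 pos [0.4631 0.2531 0.072 ] w 0.0857 F [-0.2 -1.3  0.1]
lin [ 0.05 -0.04  0.16] rot [ 0.    0.04 -0.01] n 1 per row [ 0.053 -0.042  0.162]
```

```bash
python3 -m creep '{"linear":[[0.05,-0.04,0.12],[0,0,0],[0,0,0],[0,0,0],[0,0,0]],"rot":[[0,0,0],[0,0,0],[0,0,0],[0,0,0],[0,0,0]],"gripper":[0.7,0.3,0,0,0]}'
python3 -m creep '{"linear":[[0,0,0],[0,0,0],[0,0,0],[0,0,0],[0,0,0]],"rot":[[0,0,0],[0,0,0],[0,0,0],[0,0,0],[0,0,0]],"gripper":[0,0,0,0,0]}'
python3 -m creep '{"linear":[[0,0,-0.4],[0,0,-0.8],[0,0,-1],[0,0,-1],[0,0,-1]],"rot":[[0,0,0],[0,0,0],[0,0,0],[0,0,0],[0,0,0]],"gripper":[0,0,0,0,0]}' 
python3 -m creep '{"linear":[[0,0,-1],[0,0,-1],[0,0,-1],[0,0,-1],[0,0,-0.6]],"rot":[[0,0,0],[0,0,0],[0,0,0],[0,0,0],[0,0,0]],"gripper":[0,0,0,0,0]}'
python3 - <<'E'
from m import *
p=cam('top');W=cloud(p);print(*rotor(W));print(obj(W,(.604,-.11),.17),obj(W,(.464,-.196),.17))
p=cam('side','s2.png')
E
python3 go.py .4905 -.084 .29
```

```text
t: 21.27
eef_pos: [0.4651, 0.2565, 0.072]
ee_rot: [-0.0, 0.962, 0.272, 0.001]
ft_force: [1.3, -2.6, 17.5]
grip_width: 0.0264
finger_force: 57.7
t: 21.68
eef_pos: [0.4653, 0.2566, 0.0721]
ee_rot: [-0.0, 0.962, 0.272, 0.001]
ft_force: [-0.4, -1.7, 7.7]
grip_width: 0.0262
finger_force: 58.4
t: 22.1
eef_pos: [0.4642, 0.2563, 0.178]
ee_rot: [-0.0, 0.962, 0.272, 0.0]
ft_force: [0.3, 0.4, -1.6]
grip_width: 0.0267
finger_force: 59.0
t: 22.52
eef_pos: [0.4646, 0.2568, 0.2947]
ee_rot: [-0.0, 0.962, 0.272, 0.001]
ft_force: [0.1, 0.6, -0.7]
grip_width: 0.0265
finger_force: 59.0
[ 0.5325 -0.1544  0.5631] 0.0038578692818328902 1475 0.14358100737257795 [[ 0.6018 -0.1106]
 [ 0.4887 -0.085 ]
 [ 0.4631 -0.1982]
 [ 0.5763 -0.2237]]
[  0.6016  -0.1091   0.1785 262.       0.602   -0.1093   0.0217] [  0.4618  -0.1968   0.1783 278.       0.4613  -0.1977   0.0223]
t 22.62 pos [0.4652 0.2571 0.2945] w 0.0263 F [-0.  -0.3 -0.8]
lin [-6.28 12.16  0.16] rot [ 0.01 -0.05  0.01] n 13 per row [-0.483  0.935  0.012]
```

View pics/s2.png

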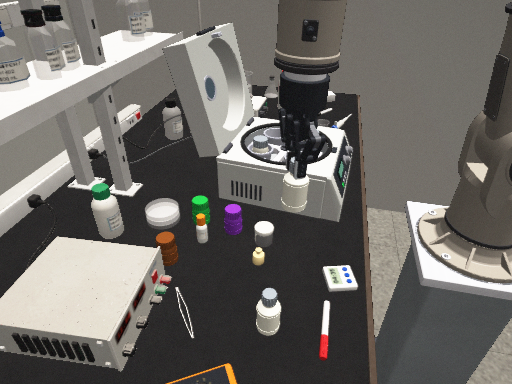

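tA hangs upright at (294,190). On to cup_1.

```bash
python3 -m creep '{"linear":[[-0.25,0.5,0],[-0.48,0.93,0],[-0.48,0.93,0],[-0.48,0.93,0],[-0.48,0.93,0]],"rot":[[0,0,0],[0,0,0],[0,0,0],[0,0,0],[0,0,0]],"gripper":[0,0,0,0,0]}' >/dev/null
python3 -m creep '{"linear":[[-0.48,0.93,0],[-0.48,0.93,0],[-0.48,0.93,0],[-0.48,0.93,0],[-0.48,0.93,0]],"rot":[[0,0,0],[0,0,0],[0,0,0],[0,0,0],[0,0,0]],"gripper":[0,0,0,0,0]}' >/dev/null
python3 -m creep '{"linear":[[-0.48,0.93,0],[-0.48,0.93,0],[-0.48,0.93,0],[0,0,0],[0,0,0]],"rot":[[0,0,0],[0,0,0],[0,0,0],[0,0,0],[0,0,0]],"gripper":[0,0,0,0,0]}' 
python3 go.py .4905 -.0845 .213
python3 - <<'E'
from m import *
p,W=wrist();W[W[...,2]>.2]=np.nan;print(*rotor(W))
E
```

```text
t: 23.87
eef_pos: [0.4884, -0.0718, 0.2905]
ee_rot: [-0.0, 0.963, 0.271, -0.001]
ft_force: [0.3, 0.9, -1.5]
grip_width: 0.0262
finger_force: 59.1
t 23.87 pos [ 0.4884 -0.0718  0.2905] w 0.0262 F [ 0.3  0.9 -1.5]
lin [-0.19  0.48  3.1 ] rot [-0.01  0.01 -0.02] n 4 per row [-0.047  0.12   0.775]
[ 0.5335 -0.1534  0.562 ] 0.0046260116798632865 6491 0.1441805224369415 [[ 0.6029 -0.1097]
 [ 0.4898 -0.084 ]
 [ 0.4641 -0.1971]
 [ 0.5772 -0.2228]]
```

```bash
python3 -m creep '{"linear":[[-0.1,0.24,0],[-0.09,0.22,0],[0,0,0.5],[0,0,0.8],[0,0,0.8]],"rot":[[0,0,0],[0,0,0],[0,0,0],[0,0,0],[0,0,0]],"gripper":[0,0,0,0,0]}' >/dev/null
python3 -m creep '{"linear":[[0,0,0.6],[0,0,0.4],[0,0,0.1],[0,0,0],[0,0,0]],"rot":[[0,0,0],[0,0,0],[0,0,0],[0,0,0],[0,0,0]],"gripper":[0,0,0,0,0]}' 
python3 go.py .4905 -.0842 .177
```

```text
t: 24.75
eef_pos: [0.4913, -0.0829, 0.2118]
ee_rot: [0.0, 0.962, 0.272, 0.0]
ft_force: [1.0, 0.2, -0.8]
grip_width: 0.026
finger_force: 59.1
t 24.75 pos [ 0.4913 -0.0829  0.2118] w 0.026 F [ 1.   0.2 -0.8]
lin [-0.06  0.03  1.39] rot [ 0.   -0.01  0.01] n 2 per row [-0.028  0.013  0.696]
```

```bash
python3 -m creep '{"linear":[[-0.05,0.03,0.3],[0,0,0.3],[0,0,0.25],[0,0,0.2],[0,0,0.1]],"rot":[[0,0,0],[0,0,0],[0,0,0],[0,0,0],[0,0,0]],"gripper":[0,0,0,0,0]}' 
python3 -m creep '{"linear":[[0,0,0.08],[0,0,0.06],[0,0,0],[0,0,0]],"rot":[[0,0,0],[0,0,0],[0,0,0],[0,0,0]],"gripper":[0,0,0,0]}'
python3 -m creep '{"linear":[[0,0,0.05],[0,0,0.05],[0,0,0],[0,0,0]],"rot":[[0,0,0],[0,0,0],[0,0,0],[0,0,0]],"gripper":[0,0,0,0]}'
```

```text
t: 25.17
eef_pos: [0.4898, -0.0842, 0.1814]
ee_rot: [-0.0, 0.962, 0.272, -0.0]
ft_force: [0.3, -0.5, -1.4]
grip_width: 0.026
finger_force: 59.1
t: 25.5
eef_pos: [0.4903, -0.0842, 0.1789]
ee_rot: [0.0, 0.962, 0.272, 0.0]
ft_force: [0.2, -0.2, -0.6]
grip_width: 0.0263
finger_force: 59.1
t: 25.83
eef_pos: [0.491, -0.0842, 0.1771]
ee_rot: [0.0, 0.962, 0.272, 0.001]
ft_force: [0.8, -0.5, 7.9]
grip_width: 0.0265
finger_force: 59.9
```

```bash
python3 -m creep '{"linear":[[0,0,0],[0,0,0],[0,0,0],[0,0,0],[0,0,0]],"rot":[[0,0,0],[0,0,0],[0,0,0],[0,0,0],[0,0,0]],"gripper":[0.4,0.55,0.85,0.85,0.85]}' 
python3 -m creep '{"linear":[[0,0,-0.3],[0,0,-0.6],[0,0,-0.9],[0,0,-0.9],[0,0,-0.7]],"rot":[[0,0,0],[0,0,0],[0,0,0],[0,0,0],[0,0,0]],"gripper":[0.85,0.85,0.85,0.85,0.85]}'
python3 - <<'E'
from m import *
p,W=wrist('w5.png');W[W[...,2]>.23]=np.nan;print(*rotor(W));print(obj(W,(.49,-.084),.2))
E
python3 go.py .484 .3697 .26
```

```text
t: 26.25
eef_pos: [0.4902, -0.0842, 0.1763]
ee_rot: [-0.0, 0.962, 0.272, -0.0]
ft_force: [0.6, 1.1, 1.0]
grip_width: 0.0727
finger_force: 0.0
t: 26.67
eef_pos: [0.4904, -0.0842, 0.2635]
ee_rot: [0.0, 0.962, 0.272, 0.001]
ft_force: [0.4, -0.1, -0.2]
grip_width: 0.0725
finger_force: 0.0
[ 0.5336 -0.1535  0.5563] 0.004879196246657694 8965 0.1441554593180674 [[ 0.6032 -0.1102]
 [ 0.4903 -0.0839]
 [ 0.464  -0.1968]
 [ 0.5769 -0.2231]]
[   0.4904   -0.0855    0.2056 1129.        0.4895   -0.0858    0.015 ]
t 26.72 pos [ 0.4917 -0.0843  0.2665] w 0.0727 F [1.5 0.3 4.5]
lin [  9.23 -15.64   0.25] rot [ 0.03 -0.04  0.  ] n 16 per row [ 0.577 -0.977  0.015]
```

```bash
python3 -m creep '{"linear":[[0.4,-0.6,0],[0.58,-0.98,0],[0.58,-0.98,0],[0.58,-0.98,0],[0.58,-0.98,0]],"rot":[[0,0,0],[0,0,0],[0,0,0],[0,0,0],[0,0,0]],"gripper":[1,1,1,1,1]}' >/dev/null
python3 -m creep '{"linear":[[0.58,-0.98,0],[0.58,-0.98,0],[0.58,-0.98,0],[0.58,-0.98,0],[0.58,-0.98,0]],"rot":[[0,0,0],[0,0,0],[0,0,0],[0,0,0],[0,0,0]],"gripper":[1,1,1,1,1]}' >/dev/null
python3 -m creep '{"linear":[[0.58,-0.98,0],[0.58,-0.98,0],[0.58,-0.98,0],[0.58,-0.98,0],[0.58,-0.98,0]],"rot":[[0,0,0],[0,0,0],[0,0,0],[0,0,0],[0,0,0]],"gripper":[1,1,1,1,1]}' >/dev/null
python3 -m creep '{"linear":[[0.58,-0.98,0],[0.3,-0.4,0],[0,0,0],[0,0,0]],"rot":[[0,0,0],[0,0,0],[0,0,0],[0,0,0]],"gripper":[1,1,1,1]}'
python3 - <<'E'
from m import *
p,W=wrist();W[W[...,2]>.13]=np.nan
print(obj(W,(.484,.37),.093))
E
python3 go.py .484 .3697 .068
```

```text
t: 28.3
eef_pos: [0.4851, 0.3733, 0.2612]
ee_rot: [0.0, 0.962, 0.272, -0.0]
ft_force: [-0.5, -0.5, -0.3]
grip_width: 0.0858
finger_force: 0.0
[  0.4852   0.3706   0.1007 559.       0.4845   0.3702   0.0149]
t 28.35 pos [0.4854 0.3724 0.2613] w 0.0855 F [ 0.5 -0.2  0.1]
lin [-0.1   0.06  7.73] rot [0.01 0.01 0.  ] n 8 per row [-0.013  0.007  0.966]
```

```bash
python3 -m creep '{"linear":[[-0.08,0.06,0.6],[0,0,1],[0,0,1],[0,0,1],[0,0,1]],"rot":[[0,0,0],[0,0,0],[0,0,0],[0,0,0],[0,0,0]],"gripper":[1,1,1,1,1]}' >/dev/null
python3 -m creep '{"linear":[[0,0,1],[0,0,1],[0,0,0.7],[0,0,0.3],[0,0,0]],"rot":[[0,0,0],[0,0,0],[0,0,0],[0,0,0],[0,0,0]],"gripper":[1,1,1,1,1]}'
python3 go.py .4845 .3702 .068
```

```text
t: 29.18
eef_pos: [0.4842, 0.3691, 0.0701]
ee_rot: [0.001, 0.963, 0.271, -0.001]
ft_force: [-0.5, 0.4, -0.0]
grip_width: 0.0851
finger_force: 0.0
t 29.18 pos [0.4842 0.3691 0.0701] w 0.0851 F [-0.5  0.4 -0. ]
lin [ 0.03 -0.03  0.09] rot [ 0.01  0.03 -0.01] n 1 per row [ 0.034 -0.03   0.086]
```

```bash
python3 -m creep '{"linear":[[0.03,-0.03,0.08],[0,0,0],[0,0,0],[0,0,0],[0,0,0]],"rot":[[0,0,0],[0,0,0],[0,0,0],[0,0,0],[0,0,0]],"gripper":[0.7,0.3,0,0,0]}'
python3 -m creep '{"linear":[[0,0,0],[0,0,0],[0,0,0],[0,0,0],[0,0,0]],"rot":[[0,0,0],[0,0,0],[0,0,0],[0,0,0],[0,0,0]],"gripper":[0,0,0,0,0]}'
python3 -m creep '{"linear":[[0,0,-0.4],[0,0,-0.8],[0,0,-1],[0,0,-1],[0,0,-1]],"rot":[[0,0,0],[0,0,0],[0,0,0],[0,0,0],[0,0,0]],"gripper":[0,0,0,0,0]}' 
python3 -m creep '{"linear":[[0,0,-1],[0,0,-1],[0,0,-1],[0,0,-1],[0,0,-1]],"rot":[[0,0,0],[0,0,0],[0,0,0],[0,0,0],[0,0,0]],"gripper":[0,0,0,0,0]}'
python3 -m creep '{"linear":[[0,0,-0.6],[0,0,-0.3],[0,0,0]],"rot":[[0,0,0],[0,0,0],[0,0,0]],"gripper":[0,0,0]}'
python3 - <<'E'
from m import *
p=cam('top');W=cloud(p);print(*rotor(W));print(obj(W,(.604,-.11),.17),obj(W,(.464,-.196),.17),obj(W,(.49,-.084),.2))
E
python3 go.py .577 -.223 .31
```

```text
t: 29.6
eef_pos: [0.4851, 0.372, 0.0703]
ee_rot: [-0.0, 0.962, 0.272, 0.001]
ft_force: [2.3, -4.2, 15.3]
grip_width: 0.0263
finger_force: 58.8
t: 30.02
eef_pos: [0.4853, 0.3719, 0.0704]
ee_rot: [0.0, 0.962, 0.272, 0.001]
ft_force: [0.1, -2.9, 7.7]
grip_width: 0.0264
finger_force: 59.6
t: 30.43
eef_pos: [0.4843, 0.3719, 0.1762]
ee_rot: [-0.0, 0.962, 0.272, 0.0]
ft_force: [0.5, 0.0, -1.2]
grip_width: 0.0264
finger_force: 59.6
t: 30.85
eef_pos: [0.4841, 0.3718, 0.3015]
ee_rot: [-0.0, 0.962, 0.272, 0.0]
ft_force: [0.9, 0.6, -1.5]
grip_width: 0.0266
finger_force: 59.6
t: 31.1
eef_pos: [0.4847, 0.3723, 0.3239]
ee_rot: [-0.0, 0.962, 0.272, 0.001]
ft_force: [0.5, -0.5, -2.3]
grip_width: 0.0266
finger_force: 59.6
[ 0.5326 -0.1542  0.5565] 0.003988949017954195 1485 0.14329922979016996 [[ 0.6023 -0.1109]
 [ 0.4893 -0.0846]
 [ 0.463  -0.1976]
 [ 0.576  -0.2239]]
[  0.6019  -0.1091   0.1782 262.       0.602   -0.1093   0.0217] [  0.4614  -0.1962   0.1782 272.       0.4617  -0.1969   0.0216] [  0.4882  -0.0861   0.2061 121.       0.4886  -0.0863   0.0141]
t 31.15 pos [0.4845 0.3719 0.3223] w 0.0264 F [ 0.4 -0.5 -1.3]
lin [-9.29 22.22  0.48] rot [-0.   -0.01  0.  ] n 23 per row [-0.404  0.966  0.021]
```

```bash
python3 -m creep '{"linear":[[-0.2,0.5,0],[-0.4,0.96,0],[-0.4,0.96,0],[-0.4,0.96,0],[-0.4,0.96,0]],"rot":[[0,0,0],[0,0,0],[0,0,0],[0,0,0],[0,0,0]],"gripper":[0,0,0,0,0]}' >/dev/null
python3 -m creep '{"linear":[[-0.4,0.96,0],[-0.4,0.96,0],[-0.4,0.96,0],[-0.4,0.96,0],[-0.4,0.96,0]],"rot":[[0,0,0],[0,0,0],[0,0,0],[0,0,0],[0,0,0]],"gripper":[0,0,0,0,0]}' >/dev/null
python3 -m creep '{"linear":[[-0.4,0.96,0],[-0.4,0.96,0],[-0.4,0.96,0],[-0.4,0.96,0],[-0.4,0.96,0]],"rot":[[0,0,0],[0,0,0],[0,0,0],[0,0,0],[0,0,0]],"gripper":[0,0,0,0,0]}' >/dev/null
python3 -m creep '{"linear":[[-0.4,0.96,0],[-0.4,0.96,0],[-0.4,0.96,0],[-0.4,0.96,0],[-0.4,0.96,0]],"rot":[[0,0,0],[0,0,0],[0,0,0],[0,0,0],[0,0,0]],"gripper":[0,0,0,0,0]}' >/dev/null
python3 -m creep '{"linear":[[-0.4,0.96,0],[-0.4,0.96,0],[-0.2,0.5,0],[0,0,0],[0,0,0]],"rot":[[0,0,0],[0,0,0],[0,0,0],[0,0,0],[0,0,0]],"gripper":[0,0,0,0,0]}' 
python3 go.py .5775 -.223 .213
python3 - <<'E'
from m import *
p,W=wrist('w6.png');W[W[...,2]>.23]=np.nan;print(*rotor(W))
E
```

```text
t: 33.23
eef_pos: [0.5731, -0.1945, 0.3205]
ee_rot: [-0.001, 0.963, 0.271, -0.001]
ft_force: [-0.4, 0.5, -1.4]
grip_width: 0.0266
finger_force: 59.7
t 33.23 pos [ 0.5731 -0.1945  0.3205] w 0.0266 F [-0.4  0.5 -1.4]
lin [-0.44  1.07  4.3 ] rot [-0.02  0.01 -0.01] n 5 per row [-0.088  0.215  0.86 ]
[ 0.5341 -0.1542  0.5549] 0.004790661372784241 5387 0.14423205132397587 [[ 0.6038 -0.111 ]
 [ 0.4909 -0.0845]
 [ 0.4644 -0.1974]
 [ 0.5773 -0.2239]]
```

```bash
python3 -m creep '{"linear":[[-0.22,0.53,0],[-0.22,0.53,0],[0,0,0.6],[0,0,0.9],[0,0,0.9]],"rot":[[0,0,0],[0,0,0],[0,0,0],[0,0,0],[0,0,0]],"gripper":[0,0,0,0,0]}' >/dev/null
python3 -m creep '{"linear":[[0,0,0.9],[0,0,0.6],[0,0,0.3],[0,0,0],[0,0,0]],"rot":[[0,0,0],[0,0,0],[0,0,0],[0,0,0],[0,0,0]],"gripper":[0,0,0,0,0]}' 
python3 go.py .5775 -.2235 .1754
```

```text
t: 34.12
eef_pos: [0.5785, -0.2226, 0.2173]
ee_rot: [0.0, 0.962, 0.272, 0.0]
ft_force: [0.5, 0.9, -0.3]
grip_width: 0.0262
finger_force: 59.8
t 34.12 pos [ 0.5785 -0.2226  0.2173] w 0.0262 F [ 0.5  0.9 -0.3]
lin [-0.05  0.01  1.67] rot [ 0. -0.  0.] n 2 per row [-0.026  0.005  0.837]
```

```bash
python3 -m creep '{"linear":[[-0.05,0.01,0.35],[0,0,0.35],[0,0,0.35],[0,0,0.25],[0,0,0.1]],"rot":[[0,0,0],[0,0,0],[0,0,0],[0,0,0],[0,0,0]],"gripper":[0,0,0,0,0]}' 
python3 -m creep '{"linear":[[0,0,0.08],[0,0,0.05],[0,0,0],[0,0,0]],"rot":[[0,0,0],[0,0,0],[0,0,0],[0,0,0]],"gripper":[0,0,0,0]}'
python3 -m creep '{"linear":[[0,0,0.05],[0,0,0.05],[0,0,0],[0,0,0]],"rot":[[0,0,0],[0,0,0],[0,0,0],[0,0,0]],"gripper":[0,0,0,0]}'
```

```text
t: 34.53
eef_pos: [0.5768, -0.2231, 0.1804]
ee_rot: [-0.0, 0.962, 0.272, -0.001]
ft_force: [-0.5, -0.0, -0.9]
grip_width: 0.0262
finger_force: 59.8
t: 34.87
eef_pos: [0.5774, -0.2233, 0.1788]
ee_rot: [0.0, 0.962, 0.272, 0.0]
ft_force: [-0.9, 0.3, -0.6]
grip_width: 0.0266
finger_force: 59.8
t: 35.2
eef_pos: [0.5773, -0.2232, 0.1761]
ee_rot: [-0.0, 0.962, 0.272, -0.0]
ft_force: [-0.2, -0.0, -2.2]
grip_width: 0.0265
finger_force: 59.8
```

```bash
python3 -m creep '{"linear":[[0,0,0.05],[0,0,0.03],[0,0,0],[0,0,0]],"rot":[[0,0,0],[0,0,0],[0,0,0],[0,0,0]],"gripper":[0,0,0,0]}'
```

```text
t: 35.53
eef_pos: [0.578, -0.2234, 0.1753]
ee_rot: [0.0, 0.962, 0.272, 0.001]
ft_force: [-1.4, 0.5, 11.7]
grip_width: 0.0264
finger_force: 61.2
```

```bash
python3 -m creep '{"linear":[[0,0,0],[0,0,0],[0,0,0],[0,0,0],[0,0,0]],"rot":[[0,0,0],[0,0,0],[0,0,0],[0,0,0],[0,0,0]],"gripper":[0.4,0.55,0.85,0.85,0.85]}' 
python3 -m creep '{"linear":[[0,0,-0.3],[0,0,-0.6],[0,0,-0.9],[0,0,-0.9],[0,0,-0.9]],"rot":[[0,0,0],[0,0,0],[0,0,0],[0,0,0],[0,0,0]],"gripper":[0.85,0.85,0.85,0.85,0.85]}'
python3 -m creep '{"linear":[[0,0,-1],[0,0,-1],[0,0,-0.5],[0,0,0],[0,0,0]],"rot":[[0,0,0],[0,0,0],[0,0,0],[0,0,0],[0,0,0]],"gripper":[0.85,0.85,0.85,0.85,0.85]}'
python3 - <<'E'
from m import *
p,W=wrist('w7.png');W[W[...,2]>.23]=np.nan;print(*rotor(W));print(obj(W,(.577,-.223),.2))
p=cam('side','s3.png');W=cloud(p)
p=cam('top');W=cloud(p);print(obj(W,(.54,.127),.044))
for xy,z in(((.604,-.11),.17),((.464,-.196),.17),((.49,-.084),.2)):print(obj(W,xy,z))
E
```

```text
t: 35.95
eef_pos: [0.5772, -0.2232, 0.1739]
ee_rot: [-0.0, 0.962, 0.272, -0.0]
ft_force: [0.1, 0.0, 0.9]
grip_width: 0.0726
finger_force: 0.0
t: 36.37
eef_pos: [0.5772, -0.2232, 0.2656]
ee_rot: [-0.0, 0.962, 0.272, 0.0]
ft_force: [0.8, -0.1, -0.7]
grip_width: 0.0723
finger_force: 0.0
t: 36.78
eef_pos: [0.5773, -0.2233, 0.327]
ee_rot: [0.0, 0.962, 0.272, 0.0]
ft_force: [0.1, 0.2, -1.3]
grip_width: 0.0724
finger_force: 0.0
[ 0.534  -0.1544  0.5584] 0.004860120713582821 6125 0.1443039458423215 [[ 0.6036 -0.1109]
 [ 0.4906 -0.0848]
 [ 0.4645 -0.1978]
 [ 0.5775 -0.2239]]
[  0.5775  -0.2244   0.2056 698.       0.5767  -0.2247   0.0151]
[  0.5404   0.1257   0.0523 277.       0.5406   0.1262   0.0245]
[  0.6016  -0.1089   0.1786 260.       0.6019  -0.1093   0.0216]
[   0.4669   -0.1815    0.7609 2675.        0.4649   -0.1925    0.0348]
[  0.4879  -0.0865   0.2063 124.       0.4882  -0.0858   0.0147]
```

View pics/w7.png

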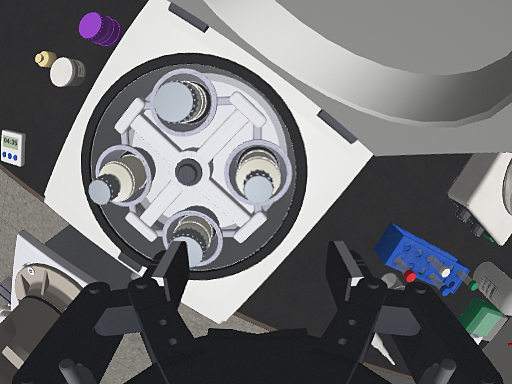

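View pics/s3.png

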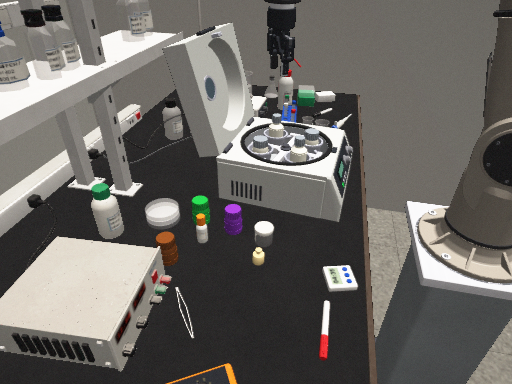

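The four bottles stand upright in the rotor. The talls are at (105,185) and (260,180) in the wrist view and the squats at (180,100) and (190,245), each pair opposite. The jar hasn't moved. I'm handing in.

```bash
python3 -c "from bench import arm; print(arm.finish_job())"
```

```text
the job is handed in; nothing more can be done
None
```

The centrifuge is loaded and the job is handed in: all four bottles stand upright in the cups, talls opposite each other and squats opposite each other, the jar was left in place, and the run took about 37 s; no verdict was returned.

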